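# Turn the upside-down seed dish with the dish turner

## Task

Three small metal seed dishes stand on the bench and one of them lies upside down, showing its closed base with a raised ring. Lay that dish, still base up, on the fork of the dish turner between the V-shaped stop and the crosspiece, and let go of it; then swing the fork right over by its black bar until it reaches its end stop, so that the dish ends mouth up and flat on the turner's bed.

Things in the scene. Friction and masses are not known exactly. Their poses are not given: they have to be found in the camera images.
- dish: The upside-down dish: round, aluminium, 60 mm diameter, 25 mm tall, about 35 g, mouth down on the bench; its closed base, on top, bears a raised ring 42 mm wide, 2 mm high. Origin: centre of the mouth plane (bench height at start); z points from mouth out of base: up now, down once turned. Two identical dishes stand mouth up, showing a hollow; all at least 105 mm apart, centre to centre.
- turner: Grey fixture fixed to the bench, 120 mm wide. Origin: on the bench under the middle of the hinge. y: along the hinge, which is 46 mm up; +x: towards the fork as it starts; z up. On the -x side is the bed: a tray, floor 8 mm above the bench, x -110 to -6, y -56 to 56 mm, lips 8 mm high. Past upright, the dish tips off the fork on to the bed; beyond x -114 mm is bare bench.
- fork (a joint): Fork angle, rad: 0 flat (start), 3.14 right over, at its end. Turns freely, falls the way it leans; 120 g. At 0 its top is 46 mm up: two tines at turner y -22, 22 mm (8 wide), crosspiece at x 80 to 88 mm, and a V stop, 12 mm tall, from x 8 mm (middle) to 28 mm (y -35, 35). Dish goes between V and crosspiece: centre x 53 to 66, y -15 to 15 mm; it slides into the V as the fork rises.
- fork_bar (a point): Middle of the fork's round black bar, 8 mm thick, along turner y, 74 mm free between its two arms. At start at turner x 122 mm, 43 mm above the bench; 30 mm finger gap between bar and crosspiece. Moves with the fork on a 122 mm circle about the hinge, over the top to x -122 mm, 49 mm up. Pinched from above, the bar turns between the fingers.
There are look-alikes about, which are no part of the job. Leave any green look-alike of the dish alone.

How it is judged:
By the outcome, as a careful person would: the job done as asked, in the order asked, and still so for the second after the job is handed in, with the robot touching nothing.
It also fails if it takes over 64 s, if anything falls off the work surface, if the arm or the gripper's body presses on something with over 40 N, if the wrist force passes 120 N, or if a joint passes its speed limit or range.

## Robot

A 7-joint arm with a two-finger parallel gripper is mounted at the origin on the work surface. World frame = base frame: x ahead of the robot, y to its left, z up, the work surface at z = 0. Lengths are in m, angles in degrees, forces in N, time in s.
With the tool pointing down it reaches from about 0.425 to 0.875 m from the base axis. Payload 4.7 kg.
Tool frame: the origin (TCP) lies between the finger pads; the fingertips stand 22 mm ahead of it and the grasp point (between the pads) lies 3 mm ahead of it (env.tip_reach is the distance from the TCP to the fingertips, in m); z points along the fingers, y is the line along which they close (so a half turn about z gives the same grasp; the last joint's range is limited). The gripper opens to 87 mm and grips with 3 to 60 N. Pads are 19 mm wide; open, the fingers measure 117 mm over their backs; the gripper's body (75 mm by 190 mm) begins 51 mm behind the grasp point.
Start: joints at [74.949, 18.392, -4.016, 83.108, 1.295, 78.541, -3.26], TCP at [0.178, -0.625, 0.245] pointing down, gripper open.
Joint ranges: [-163.93, 163.93], [-17.29, 119.83], [-79.2, 71.16], [3.27, 140.29], [-89.18, 269.18], [5.43, 117.66], [-154.24, 154.24]. Speed limits (degrees/s): [147.25, 147.25, 180, 180, 180, 180, 180].

## Interface

Orientations are given as [roll, pitch, yaw] about the fixed x, y, z axes, in that order (R = Rz(yaw) Ry(pitch) Rx(roll)).
In Python, from cell import env gives the robot as it stands.
- The arm moves only by the shell command python3 -m creep 'ROWS' [FORCE]. ROWS is JSON, one flat list of numbers, 7 for each row, row after row: the finger opening in mm, from 0 to 87, then the shift along the tool's x, y, z in units of 30 mm (1.0 is 30 mm), then the turn, a rotation vector about the tool's x, y, z in units of 6 degrees (1.0 is 6 degrees). A call has 1 to 12 rows; each row is the pose to reach, as a shift and turn from the pose commanded when the call began, along the tool's axes at that moment; what a row does not reach only later rows make up. A row lasts 1/10 s, in which the tool goes at most 50 mm and 8.59 degrees, less where a joint would pass 70% of its speed; a pose out of reach is approached as far as the arm can. A call with a gripper value outside its range is refused whole. The fingers move at their own pace and stop on an object; FORCE is the grip in N (left out, the last holds). Time passes only in rows, so rows that repeat a pose let the fingers close. It gives the time, the measured TCP pose, the force, the opening and the grip force at its end, in the units of the state.
- env.get_obs(): the state, without advancing time (a new reading comes with each control period).
- env.read_camera(name): name is "scene" or "top" or "wrist"; returns a dict with "color" (400x640x3 uint8, red, green, blue), "depth" (400x640 float32, m along the optical axis (not along the pixel's ray), 0 where there is no reading), "fovy" (degrees; the focal length in pixels is half the picture's height over the tangent of half this angle, whatever the lens; pixels are square), "cx", "cy" (the principal point, pixels), "R" (3x3) and "t" (3): a world point X has camera coordinates R X + t. Camera axes: x right, y down, z forward; pixel columns grow to the right and rows downward; lengths in m; the calibration is good to about 2 mm. The wrist camera is an equidistant fisheye: a pixel r from the principal point sees the ray r / f radians off the axis. A picture is of the moment at which its call begins.
- env.sign_off(): hands the job in; it is judged then, once.
The state is a dict: "time_s": time; "qpos": joint angles; "joint_velocities": joint speeds; "effort": joint torques, N m; "tool_pos": TCP position; "tool_rot": TCP orientation; "force": force on the tool from outside, world axes, zero at the start; "wrist_torque": the same for the moment, N m; "grip_width": finger opening in m; "grasp_force": force on a finger pad.
Only numpy, scipy, OpenCV 4.12 (cv2) and the standard library are available. Lean on these libraries where they do the work, as an engineer would, in place of code of your own. Each camera call takes 0.05 s, during which the arm holds its last target. There are 200 camera calls.

## Working session

There is one attempt and no reset: what is moved stays moved. The work goes in short steps, Python scripts to look and compute and a shell command to move; the robot and the scene stay as the last step left them, time stands still between calls to the robot, and variables do not carry over. Pictures are saved under pics/ and viewed, at most 13 in all, crops included, and the job is handed in when it is done.

```bash
ls; mkdir -p pics
cat > h.py <<'E'
import numpy as np, cv2
from cell import env
def cam(n):
    c=env.read_camera(n); c['f']=200/np.tan(np.radians(c['fovy'])/2); return c
def ray_plane(c,u,v,z,fish=False):
    x=np.array([u-c['cx'],v-c['cy']],float)/c['f']
    if fish:
        r=np.hypot(*x); d=np.array([*(x/r*np.sin(r) if r>0 else x),np.cos(r)])
    else: d=np.array([*x,1.])
    R=np.array(c['R']);t=np.array(c['t']); o=-R.T@t; w=R.T@d
    return o+w*(z-o[2])/w[2]
def cloud(c):
    v,u=np.mgrid[:400,:640]; d=c['depth']
    P=np.stack([(u-c['cx'])/c['f']*d,(v-c['cy'])/c['f']*d,d],-1)
    return (P-np.array(c['t']))@np.array(c['R'])
def save(n,img): cv2.imwrite('pics/'+n,cv2.cvtColor(img,cv2.COLOR_RGB2BGR))
E
python3 - <<'E'
from h import *
a=cam('top');b=cam('scene')
save('a.png',a['color']);save('b.png',b['color'])
for c in(a,b): print(c['fovy'],c['R'],c['t'])
o=env.get_obs();print(o['time_s'],o['tool_pos'],o['tool_rot'],env.tip_reach)
E
```

```text
pics
43.304667170879966 [[-0.02717157 -0.99962544  0.00326866]
 [-0.98762921  0.02634003 -0.15457926]
 [ 0.15443526 -0.00742839 -0.98797498]] [0.05236832 0.55440945 0.97885349]
52.8696125330837 [[ 0.24801161  0.96874225 -0.00535724]
 [ 0.77499178 -0.20172082 -0.59891273]
 [-0.58127273  0.14438549 -0.80079638]] [-0.16238666 -0.37681706  1.08177126]
0.1 [ 0.17748142 -0.62483452  0.24357506] [-1.79902642e+02  5.26812041e-03  1.58628961e+01] 0.022
```

View pics/a.png

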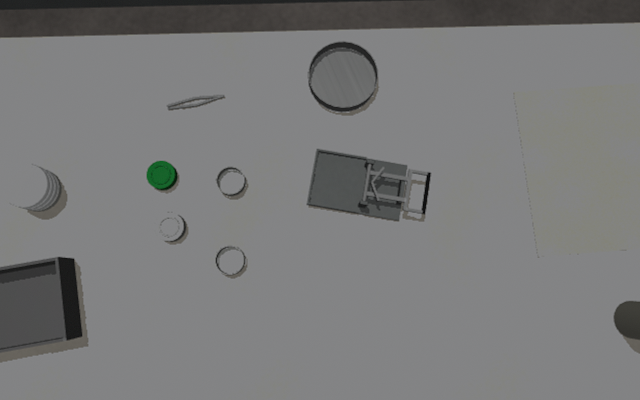

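View pics/b.png

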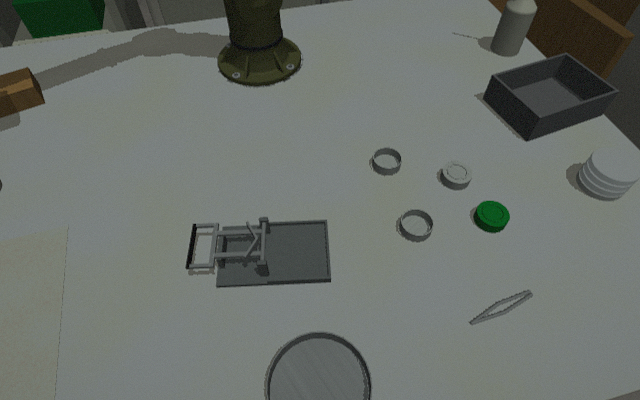

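Top view: the metal dishes are at (172,227), (231,182) and (231,261), and the green look-alike is at (161,175). The one at (172,227) shows a closed base with a ring, and the other two show hollows. The turner is at (370,187) with its black bar at (427,193), so the fork points right in the image. I'll confirm with a crop and measure.

Run:
```python
from h import *
a=cam('top');I=a['color']
c1=cv2.resize(I[150:290,130:270],(560,560),interpolation=cv2.INTER_CUBIC)
c1=np.clip(c1*1.4,0,255).astype(np.uint8);save('c1.png',c1)
c2=cv2.resize(I[135:235,295:445],(795,530),interpolation=cv2.INTER_CUBIC);save('c2.png',np.clip(c2*1.4,0,255).astype(np.uint8))
P=cloud(a)
# dish top by depth
def blob(u0,v0,r,lo,hi):
    s=P[v0-r:v0+r,u0-r:u0+r]; m=(s[...,2]>lo)&(s[...,2]<hi); q=s[m]; return q
q=blob(172,227,25,.018,.035);print('dish',len(q),q.mean(0),q.min(0),q.max(0),cv2.minEnclosingCircle(q[:,:2].astype(np.float32)))
print('ray',ray_plane(a,172,227,.025))
g=I.max(-1)<22
m=np.zeros_like(g);m[160:225,415:440]=1
ys,xs=np.where(g&m);print('bar px',len(xs),xs.mean(),ys.mean(),ys.min(),ys.max(),ray_plane(a,xs.mean(),ys.mean(),.045))
r=cv2.minAreaRect(np.array([ray_plane(a,x,y,.045)[:2]*1000 for x,y in zip(xs,ys)],np.float32));print(r)
print(cv2.fitLine(np.array([ray_plane(a,x,y,.045)[:2]*1000 for x,y in zip(xs,ys)],np.float32),2,0,.01,.01).ravel())
# base outline: mid-grey
mm=(cv2.GaussianBlur(I,(3,3),0).mean(-1)<75).astype(np.uint8);mm[:140]=0;mm[230:]=0;mm[:,:300]=0;mm[:,412:]=0
cn=max(cv2.findContours(mm,0,1)[0],key=cv2.contourArea);pts=np.array([ray_plane(a,*p[0],.012)[:2]*1000 for p in cn],np.float32)
print('base',cv2.minAreaRect(pts),cv2.boxPoints(cv2.minAreaRect(pts)))
```

```text
dish 671 [0.5113055  0.32223278 0.0236296 ] [0.48189044 0.29276707 0.01814471] [0.54032533 0.35331283 0.02954616] ((0.5111924409866333, 0.3230345845222473), 0.030462464317679405)
ray [0.51021232 0.31479397 0.025     ]
bar px 88 425.71590909090907 192.72727272727272 173 212 [ 0.56412122 -0.2040357   0.045     ]
((564.959228515625, -203.97171020507812), (5.206307888031006, 81.763427734375), 78.88703155517578)
[ 9.8001683e-01 -1.9891450e-01  5.6419568e+02 -2.0405077e+02]
base ((551.04443359375, -112.61236572265625), (37.953590393066406, 92.0786361694336), 9.460344314575195) [[ 524.7585   -70.31832]
 [ 539.893   -161.14465]
 [ 577.3304  -154.9064 ]
 [ 562.19586  -64.08008]]
```

View pics/c1.png

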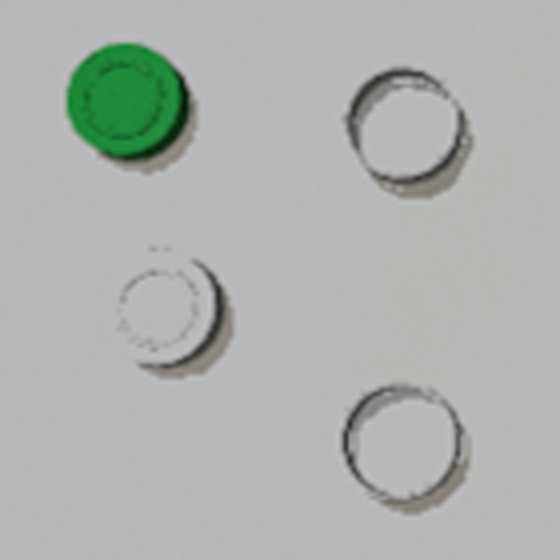

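View pics/c2.png

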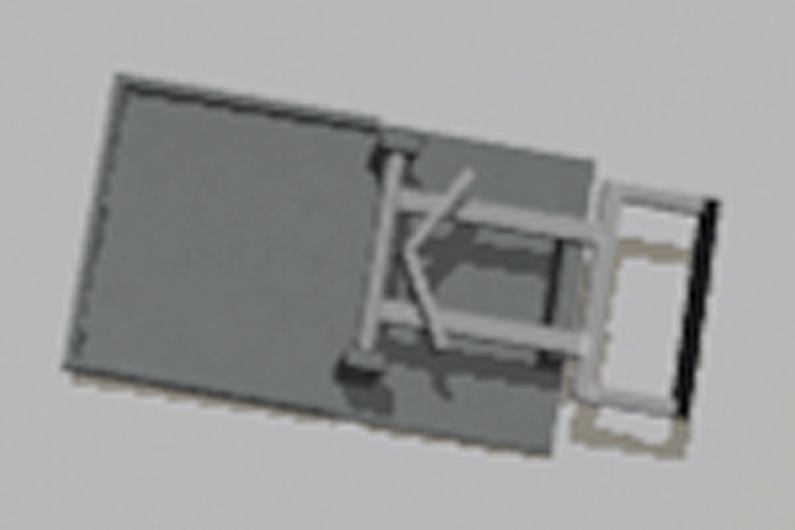

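The crop confirms it: the closed base with a ring is at crop (162,310), which is image pixel (171,227), or world about (0.511, 0.322). The green dish at crop (125,100) and the two hollow ones are left alone. The turner's bar is on the right of its crop, with its ends at (712,203) and (683,415). I'll go above the fork first, turning to yaw 78.5.

```bash
python3 -m creep '[87,16.9,-11.7,0,0,0,-10.4, 87,16.9,-11.7,0,0,0,-10.4, 87,16.9,-11.7,0,0,0,-10.4, 87,16.9,-11.7,0,0,0,-10.4, 87,16.9,-11.7,0,0,0,-10.4, 87,16.9,-11.7,0,0,0,-10.4, 87,16.9,-11.7,0,0,0,-10.4, 87,16.9,-11.7,0,0,0,-10.4, 87,16.9,-11.7,0,0,0,-10.4, 87,16.9,-11.7,0,0,0,-10.4, 87,16.9,-11.7,0,0,0,-10.4, 87,16.9,-11.7,0,0,0,-10.4]' 20
python3 - <<'E'
from h import *
w=cam('wrist');save('w1.png',w['color']);print(w['fovy'],w['cx'],w['cy'],w['f'],w['R'],w['t'],(w['depth']>0).mean())
o=env.get_obs();print(o['qpos'])
E
```

```text
time_s: 1.35
tool_pos: [0.5596, -0.1604, 0.2445]
tool_rot: [180.0, 0.0, 78.2]
force: [0.7, 0.2, -0.2]
grip_width: 0.0868
grasp_force: 0.0
65.70646984690485 318.7101018561411 195.775202746886 309.70691628693146 [[ 9.79136296e-01 -2.03203297e-01 -7.30906291e-04]
 [-1.95008024e-01 -9.40646440e-01  2.77769952e-01]
 [-5.71312944e-02 -2.71832109e-01 -9.60647344e-01]] [-0.58033194 -0.07547452  0.37945933] 0.98933984375
[ 41.76162405  12.91492236 -33.9018235   92.02547785   6.91317788
  77.06534597  -4.09168673]
```

View pics/w1.png

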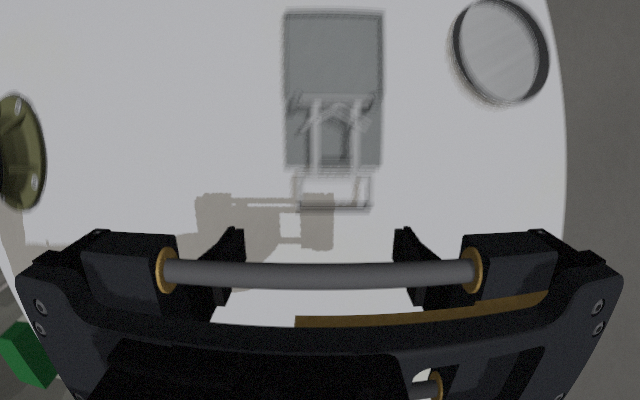

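The wrist picture shows the turner from above, blurred by motion: the bed is at (333,50), the crosspiece near (333,170) and the bar near (333,208). I'll retake it at rest and measure.

```bash
python3 -m creep '[87,0,0,0,0,0,0,87,0,0,0,0,0,0,87,0,0,0,0,0,0]'
python3 - <<'E'
from h import *
w=cam('wrist');I=w['color'];np.save('w2.npy',w,allow_pickle=True)
save('w2.png',cv2.resize(I[0:225,240:430],(676,800),interpolation=cv2.INTER_CUBIC)[:600*800//600][:800] if 0 else cv2.resize(I[0:225,240:430],(506,600),interpolation=cv2.INTER_CUBIC))
m=(I.max(-1)<45); m[:150]=0;m[222:]=0;m[:,:270]=0;m[:,400:]=0
ys,xs=np.where(m);print(len(xs),xs.mean(),ys.mean(),xs.min(),xs.max(),ys.min(),ys.max())
p=np.array([ray_plane(w,x,y,.045,True)[:2]*1000 for x,y in zip(xs,ys)],np.float32)
print(cv2.minAreaRect(p),cv2.fitLine(p,2,0,.01,.01).ravel())
E
```

```text
time_s: 1.7
tool_pos: [0.5578, -0.164, 0.2442]
tool_rot: [-180.0, 0.1, 78.1]
force: [-0.2, -0.1, 0.8]
grip_width: 0.0869
grasp_force: 0.0
390 332.1179487179487 208.4102564102564 297 368 162 211
((562.2479248046875, -192.2476806640625), (76.41565704345703, 61.729740142822266), 12.367619514465332) [ 9.8151714e-01 -1.9137420e-01  5.6505164e+02 -2.0368593e+02]
```

View pics/w2.png

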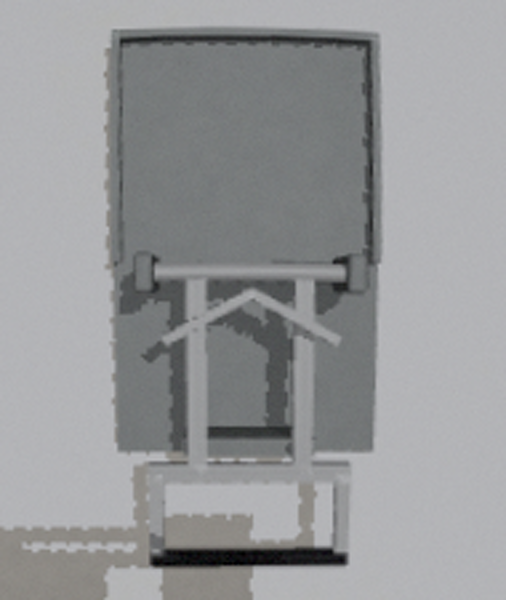

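```bash
python3 -m creep '[87,15.5,-4.87,0,0,0,-0.1, 87,15.5,-4.87,0,0,0,-0.1, 87,15.5,-4.87,0,0,0,-0.1, 87,15.5,-4.87,0,0,0,-0.1, 87,15.5,-4.87,0,0,0,-0.1, 87,15.5,-4.87,0,0,0,-0.1, 87,15.5,-4.87,0,0,0,-0.1, 87,15.5,-4.87,2,0,0,-0.1, 87,15.5,-4.87,4,0,0,-0.1, 87,15.5,-4.87,5,0,0,-0.1, 87,15.5,-4.87,5,0,0,-0.1, 87,15.5,-4.87,5,0,0,-0.1]'; python3 -m creep '[87,0,0,0,0,0,0,87,0,0,0,0,0,0,87,0,0,0,0,0,0]'
python3 - <<'E'
from h import *
w=np.load('w2.npy',allow_pickle=True).item()
for u,v,z in((334.6,101.6,.048),(334.6,109.9,.058)): print(ray_plane(w,u,v,z,True))
a=cam('wrist');save('w3.png',a['color'])
E
```

```text
time_s: 2.95
tool_pos: [0.5067, 0.323, 0.0895]
tool_rot: [-179.6, 0.2, 79.0]
force: [-0.6, -1.1, -0.3]
grip_width: 0.0872
grasp_force: 0.0
time_s: 3.25
tool_pos: [0.5128, 0.3218, 0.0969]
tool_rot: [179.8, -0.1, 78.7]
force: [1.0, 0.5, 0.3]
grip_width: 0.0873
grasp_force: 0.0
[ 0.591412  -0.0853855  0.048    ]
[ 0.58912365 -0.09408724  0.058     ]
```

View pics/w3.png

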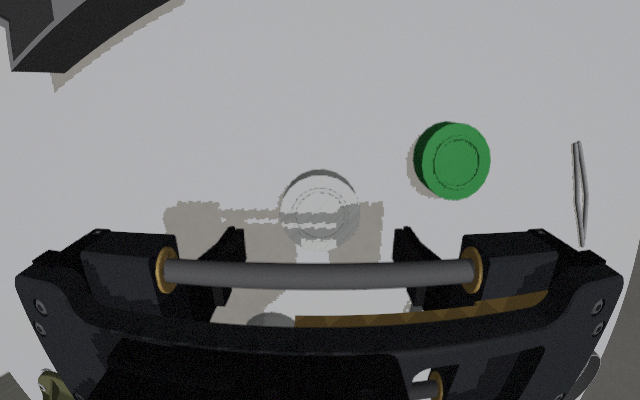

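The upside-down dish is at (319,208), centred between the fingers at x≈230 and 405. The green one at (455,160) is clear. Descend and grip.

```bash
python3 - <<'E'
from h import *
w=cam('wrist');print(ray_plane(w,319.5,209,.026,True),env.get_obs()['tool_pos'])
E
python3 -m creep '[87,0,0,1,0,0,0, 87,0,0,2,0,0,0, 87,0,0,2.37,0,0,0, 87,0,0,2.37,0,0,0, 87,0,0,2.37,0,0,0, 87,0,0,2.37,0,0,0, 50,0,0,2.37,0,0,0,50,0,0,2.37,0,0,0,50,0,0,2.37,0,0,0,50,0,0,2.37,0,0,0,50,0,0,2.37,0,0,0,50,0,0,2.37,0,0,0]' 15
python3 -m creep '[50,0,0,0,0,0,0,50,0,0,0,0,0,0,50,0,0,0,0,0,0]'
```

```text
[0.51430302 0.32703538 0.026     ] [0.51217641 0.3220674  0.09648878]
time_s: 4.55
tool_pos: [0.5105, 0.323, 0.0235]
tool_rot: [180.0, 0.0, 78.9]
force: [-0.1, -0.4, -0.0]
grip_width: 0.0594
grasp_force: 15.0
time_s: 4.85
tool_pos: [0.5105, 0.323, 0.0235]
tool_rot: [180.0, 0.0, 78.9]
force: [0.5, 0.6, 0.1]
grip_width: 0.0594
grasp_force: 15.0
```

```bash
python3 -m creep '[50,0,0,-1.5,0,0,0, 50,0,0,-3,0,0,0, 50,-1,0.35,-3.4,0,0,0, 50,-2.4,0.8,-3.4,0,0,0, 50,-3.9,1.35,-3.4,0,0,0, 50,-5.4,1.9,-3.4,0,0,0, 50,-6.9,2.4,-3.4,0,0,0, 50,-8.4,2.9,-3.4,0,0,0, 50,-9.9,3.45,-3.4,0,0,0, 50,-11.4,4,-3.4,0,0,0, 50,-12.9,4.5,-3.4,0,0,0, 50,-14.85,5.16,-3.4,0,0,0]'
python3 -m creep '[50,0,0,0,0,0,0,50,0,0,0,0,0,0,50,0,0,0,0,0,0,50,0,0,0,0,0,0]'
python3 - <<'E'
from h import *
w=cam('wrist');save('w4.png',w['color'][0:300,160:480]);a=cam('top');P=cloud(a)
print(env.get_obs()['tool_pos'])
E
```

```text
time_s: 6.05
tool_pos: [0.5744, -0.1336, 0.1254]
tool_rot: [-180.0, -0.0, 78.9]
force: [1.4, -0.1, 0.3]
grip_width: 0.0593
grasp_force: 15.0
time_s: 6.45
tool_pos: [0.5747, -0.13, 0.1255]
tool_rot: [-180.0, -0.0, 79.0]
force: [0.1, -0.7, 0.1]
grip_width: 0.059
grasp_force: 15.0
[ 0.57469901 -0.13054449  0.12555596]
```

View pics/w4.png

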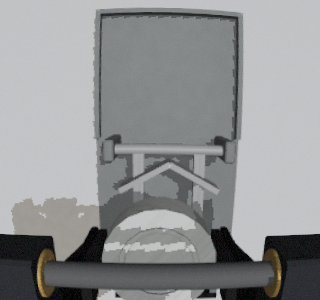

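The wrist view shows the held dish with its far edge at (320,195), still short of the goal. The V apex is at (328,164) and the hinge rod at (328,149). I'll check the dish's offset in the grip.

Run:
```python
from h import *
w=cam('wrist');xt=np.array([-.195,-.981]);yt=np.array([.981,-.195])
T=env.get_obs()['tool_pos'];print(T)
def loc(p,H): d=p[:2]-H; return np.round([d@xt*1000,d@yt*1000],1)
H=ray_plane(w,328.5,149.5,.049,True)[:2];B=np.array([.5647,-.2039])-.122*xt
print('hinge',H,B,'apex',loc(ray_plane(w,328.5,164.5,.058,True),B))
e=ray_plane(w,320,195,.125,True);H=(H+B)/2
print('edge',e,'centre',loc(e[:2]+.03*xt,H),'tcp',loc(T,H), loc(T,B))
```

```text
[ 0.57472989 -0.13090888  0.1255645 ]
hinge [ 0.59042007 -0.08525883] [ 0.58849  -0.084218] apex [9.8 1.9]
edge [ 0.58209581 -0.09550454  0.125     ] centre [42.  -5.1] tcp [48.2 -5.4] [48.5 -4.4]
```

```bash
python3 -m creep '[50,-0.54,0.16,0.3,0,0,0,50,-0.54,0.16,0.8,0,0,0,50,-0.54,0.16,1.2,0,0,0,50,-0.54,0.16,1.5,0,0,0,50,-0.54,0.16,1.5,0,0,0,50,-0.54,0.16,1.5,0,0,0,50,-0.54,0.16,1.5,0,0,0]'
```

```text
time_s: 7.3
tool_pos: [0.5767, -0.1489, 0.0809]
tool_rot: [179.9, 0.0, 78.9]
force: [0.2, 0.1, -0.6]
grip_width: 0.0592
grasp_force: 15.0
```

```bash
python3 -m creep '[50,0.05,0,0.15,0,0,0,50,0.05,0,0.3,0,0,0,50,0.05,0,0.38,0,0,0,50,0.05,0,0.38,0,0,0,50,0.05,0,0.38,0,0,0,50,0.05,0,0.38,0,0,0]'
```

```text
time_s: 7.9
tool_pos: [0.5764, -0.1475, 0.0694]
tool_rot: [-180.0, 0.0, 78.9]
force: [-2.0, 0.7, 5.1]
grip_width: 0.059
grasp_force: 15.0
```

```bash
python3 -m creep '[66,0,0,0,0,0,0,80,0,0,0,0,0,0,80,0,0,0,0,0,0,80,0,0,0,0,0,0,80,0,0,-1,0,0,0,80,0,0,-2.5,0,0,0,80,0,0,-4,0,0,0,80,-1,0,-4,0,0,0,80,-2,0,-4,0,0,0,80,-3,0,-4,0,0,0,80,-3,0,-4,0,0,0,80,-3,0,-4,0,0,0]'
python3 - <<'E'
from h import *
w=cam('wrist');save('w5.png',w['color'][0:230,200:460]);
a=cam('top');save('t5.png',cv2.resize(a['color'][135:235,295:445],(600,400)))
im=np.hstack([cv2.resize(w['color'][0:230,200:460],(452,400)),cv2.resize(a['color'][150:230,340:440],(340,400))[:, :340]]);save('m5.png',im)
E
```

```text
time_s: 9.1
tool_pos: [0.5588, -0.2365, 0.1887]
tool_rot: [-180.0, -0.0, 78.8]
force: [0.7, 1.3, 0.2]
grip_width: 0.0801
grasp_force: 0.0
```

View pics/m5.png

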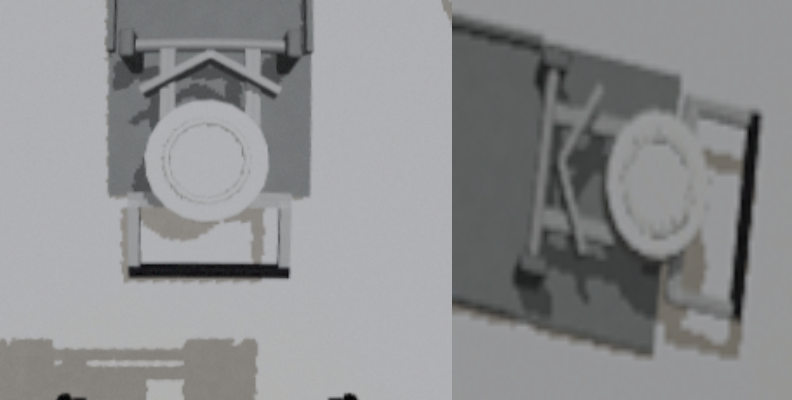

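The dish lies base up on the fork, at (207,160) in the left half. The V is at (210,55) and the crosspiece at (210,200). I'll check its centre in the turner frame.

Run:
```python
from h import *
xt=np.array([-.195,-.981]);yt=np.array([.981,-.195]);H=np.array([.5893,-.0847])
T=env.get_obs()['tool_pos'];print(T)
a=cam('top');P=cloud(a);s=P[150:230,340:440].reshape(-1,3);q=s[(s[:,2]>.064)&(s[:,2]<.082)]
print(len(q),q.mean(0)); d=q[:,:2]-H; x,y=d@xt*1000,d@yt*1000
k=np.hypot(x-60,y)<40; q=q[k];x,y=x[k],y[k];print(k.sum(),q[:,2].mean(),q[:,2].std(),cv2.minEnclosingCircle(np.c_[x,y].astype(np.float32)),np.median(x),np.median(y))
w=cam('wrist');p=ray_plane(w,200+207*260/452,160*.575,.072,True);print([(p[:2]-H)@xt,(p[:2]-H)@yt])
c=np.polyfit(x,q[:,2],1);print('slope',c*1000)
```

```text
[ 0.55950857 -0.23440529  0.18897583]
705 [ 0.5734575  -0.14667412  0.06924094]
705 0.06924094140566288 0.001875481801241598 ((64.29936981201172, -2.9256479740142822), 30.132631301879883) 63.81867498779425 -3.5227396510371047
[np.float64(0.06217032115739277), np.float64(-0.0002117426781503854)]
slope [1.34530400e-02 6.83814819e+01]
```

The dish centre is at turner x≈63, y≈-2 mm and lies level, within limits. Next I turn 90° over the bar with the fingers narrowed.

```bash
python3 -m creep '[22,0.98,-0.03,0,0,0,15.05,22,0.98,-0.03,0,0,0,15.05,22,0.98,-0.03,0,0,0,15.05,22,0.98,-0.03,0,0,0,15.05,22,0.98,-0.03,0,0,0,15.05,22,0.98,-0.03,0,0,0,15.05,22,0.98,-0.03,0,0,0,15.05,22,0.98,-0.03,0,0,0,15.05,22,0.98,-0.03,0,0,0,15.05,22,0.98,-0.03,0,0,0,15.05,22,0.98,-0.03,0,0,0,15.05,22,0.98,-0.03,0,0,0,15.05]'
python3 -m creep '[22,0,0,0,0,0,0,22,0,0,0,0,0,0,22,0,0,0,0,0,0]'
python3 - <<'E'
from h import *
print(env.get_obs()['qpos'])
w=cam('wrist');save('w6.png',w['color'])
E
```

```text
time_s: 10.5
tool_pos: [0.5643, -0.2057, 0.1891]
tool_rot: [-180.0, -0.0, -11.3]
force: [-0.1, 0.7, 0.4]
grip_width: 0.0219
grasp_force: 0.0
time_s: 10.8
tool_pos: [0.564, -0.2067, 0.189]
tool_rot: [-180.0, -0.0, -11.4]
force: [0.2, 0.5, 0.4]
grip_width: 0.0217
grasp_force: 0.0
[ 38.49331498  15.98590629 -24.80639937  93.98676448   6.99496503
  71.56458484 -89.06181483]
```

View pics/w6.png

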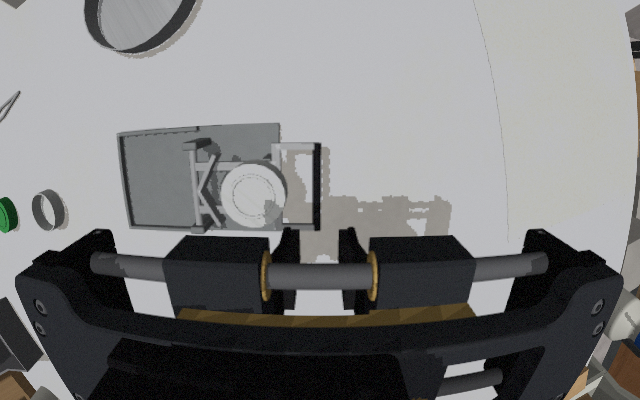

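The bar is at column 317, between the fingers at 287 and 350, so it is aligned. Descend and pinch.

```bash
python3 -m creep '[22,0,0,1.2,0,0,0,22,0,0,2.4,0,0,0,22,0,0,3.4,0,0,0,22,0,0,4.2,0,0,0,22,0,0,4.75,0,0,0,22,0,0,4.75,0,0,0,22,0,0,4.75,0,0,0]'
python3 -m creep '[0,0,0,0,0,0,0,0,0,0,0,0,0,0,0,0,0,0,0,0,0,0,0,0,0,0,0,0,0,0,0,0,0,0,0]' 8
```

```text
time_s: 11.55
tool_pos: [0.5645, -0.2071, 0.0472]
tool_rot: [180.0, -0.0, -11.4]
force: [-0.5, -0.2, 0.4]
grip_width: 0.0219
grasp_force: 0.0
time_s: 12.05
tool_pos: [0.5656, -0.2048, 0.048]
tool_rot: [-179.9, -0.1, -11.3]
force: [0.9, 5.7, 4.7]
grip_width: 0.0074
grasp_force: 8.0
```

The bar is pinched at 7.4 mm. Start the arc and check at 60°.

```bash
python3 -m creep '[0,0,-0.07,-0.53,0,0,0,0,0,-0.16,-1.06,0,0,0,0,0,-0.32,-1.56,0,0,0,0,0,-0.55,-2.05,0,0,0,0,0,-0.83,-2.5,0,0,0,0,0,-1.17,-2.91,0,0,0,0,0,-1.56,-3.27,0,0,0,0,0,-2,-3.57,0,0,0,0,0,-2,-3.57,0,0,0]' 8
python3 - <<'E'
from h import *
w=cam('wrist');s=cam('scene');a=w['color'][60:260,120:440];b=cv2.resize(s['color'][170:310,160:360],(457,320))
save('m7.png',np.vstack([np.pad(a,((0,0),(0,137),(0,0))),b]))
o=env.get_obs();print(o['tool_pos'],o['force'],o['qpos'])
E
```

```text
time_s: 12.95
tool_pos: [0.5768, -0.1465, 0.1557]
tool_rot: [180.0, -0.1, -11.3]
force: [2.9, 0.2, -2.1]
grip_width: 0.0077
grasp_force: 8.0
[ 0.57624272 -0.14898893  0.1541364 ] [ 3.94739182 -0.62402089 -3.03175479] [ 34.10325779  17.06960653 -26.26280268  97.08028473   8.16193481
  67.62416807 -95.70613899]
```

View pics/m7.png

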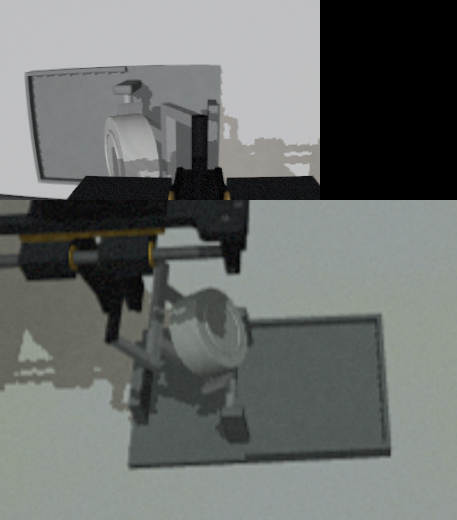

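At 60° the dish has slid into the V and sits at (205,335) in the scene half, and the pinch holds. Continue over the top.

```bash
python3 -m creep '[0,0,-0.47,-0.25,0,0,0,0,0,-0.97,-0.43,0,0,0,0,0,-1.49,-0.55,0,0,0,0,0,-2.02,-0.6,0,0,0,0,0,-2.55,-0.57,0,0,0,0,0,-3.07,-0.48,0,0,0,0,0,-3.58,-0.33,0,0,0,0,0,-4.06,-0.1,0,0,0,0,0,-4.51,0.18,0,0,0,0,0,-4.92,0.52,0,0,0,0,0,-5.28,0.92,0,0,0,0,0,-5.59,1.35,0,0,0]'
python3 -m creep '[0,0,-0.25,0.47,0,0,0,0,0,-0.43,0.97,0,0,0,0,0,-0.55,1.49,0,0,0,0,0,-0.59,2.02,0,0,0,0,0,-0.59,2.02,0,0,0,0,0,-0.59,2.02,0,0,0]'
python3 - <<'E'
from h import *
s=cam('scene');t=cam('top')
save('m8.png',np.hstack([cv2.resize(s['color'][190:310,170:370],(500,300)),cv2.resize(t['color'][135:235,290:390],(300,300))]))
o=env.get_obs();print(o['tool_pos'],o['force'])
E
```

```text
time_s: 14.25
tool_pos: [0.609, 0.0173, 0.1118]
tool_rot: [-180.0, 0.0, -11.4]
force: [3.7, -0.6, -0.8]
grip_width: 0.0077
grasp_force: 8.0
time_s: 14.85
tool_pos: [0.6117, 0.0348, 0.051]
tool_rot: [-179.9, 0.1, -11.4]
force: [2.1, 4.2, -0.4]
grip_width: 0.0069
grasp_force: 8.0
[0.61171506 0.03474915 0.05172544] [0.61541239 4.77265987 0.12696748]
```

View pics/m8.png

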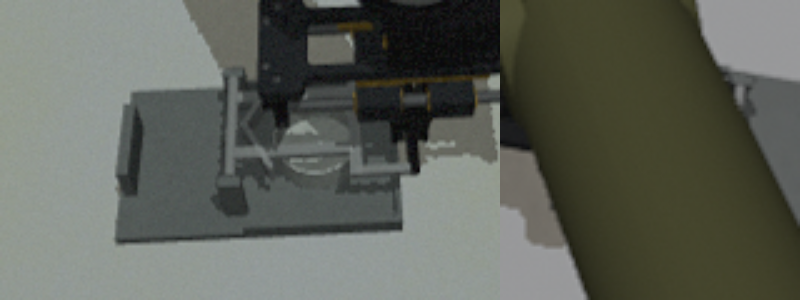

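The fork is over and the dish lies mouth up under it, at (315,145) in the scene half. Release, lift clear and verify.

```bash
python3 -m creep '[20,0,0,0,0,0,0,20,0,0,0,0,0,0,20,0,0,0,0,0,0,20,0,0,0,0,0,0,20,0,0,-0.8,0,0,0,20,0,0,-1.8,0,0,0,20,0,0,-3,0,0,0,20,0,0,-4.5,0,0,0,20,-2,-3,-5,0,0,0,20,-3,-4,-5,0,0,0,20,-4,-5,-5,0,0,0,20,-4,-5,-5,0,0,0]'
python3 -m creep '[20,0,0,0,0,0,0,20,-1,-1,0,0,0,0,20,-2,-2,0,0,0,0,20,-2,-2,0,0,0,0,20,-2,-2,0,0,0,0,20,-2,-2,0,0,0,0]'
python3 - <<'E'
from h import *
xt=np.array([-.195,-.981]);yt=np.array([.981,-.195]);H=np.array([.5893,-.0847])
s=cam('scene');t=cam('top')
save('m9.png',np.hstack([cv2.resize(s['color'][190:310,170:370],(500,300)),cv2.resize(t['color'][135:235,290:390],(300,300))]))
for n,c in(('s',s),('t',t)):
    P=cloud(c).reshape(-1,3);x=(P[:,:2]-H)@xt*1000;y=(P[:,:2]-H)@yt*1000;z=P[:,2]*1000
    b=(c['color'].reshape(-1,3).max(-1)<30)&(abs(x+122)<12)&(abs(y)<30)&(z>20)
    print(n,'bar',b.sum(),np.median(x[b]),np.median(z[b]))
    for lo,hi in((-95,-80),(-80,-65),(-65,-50),(-50,-35),(-35,-20)):
        k=(x>lo)&(x<hi)&(abs(y)<14);print(lo,np.round(np.percentile(z[k],[10,50,90]),1) if k.sum() else 0)
E
```

```text
time_s: 16.15
tool_pos: [0.5233, 0.2063, 0.2032]
tool_rot: [180.0, -0.0, -11.4]
force: [1.4, 0.9, 0.4]
grip_width: 0.0202
grasp_force: 0.0
time_s: 16.75
tool_pos: [0.4789, 0.2734, 0.2024]
tool_rot: [179.9, -0.0, -11.6]
force: [0.6, 0.5, -0.4]
grip_width: 0.0195
grasp_force: 0.0
s bar 97 -122.69767564329442 52.328230855752736
-95 [ 7.  50.6 52.7]
-80 [10.  11.6 12.9]
-65 [ 9.8 11.4 12.8]
-50 [10.5 11.5 12.7]
-35 [ 7.3 15.8 32.5]
t bar 70 -121.67466535131271 53.15546251543235
-95 [ 6.7 50.6 53.8]
-80 [ 9.6 12.5 14.9]
-65 [ 9.9 12.5 14.4]
-50 [10.  12.1 14.7]
-35 [ 7.6 11.4 33. ]
```

View pics/m9.png

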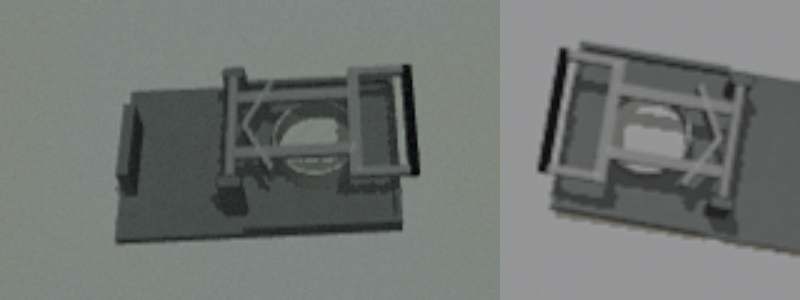

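The fork rests at its end stop: the bar is at (410,120) in the scene half, with its centre about 49 mm up. The dish is mouth up at (315,140), and its inner floor is level at about 12 mm.

```bash
python3 -c "
from cell import env
print(env.sign_off())"
```

```text
the job is handed in; nothing more can be done
None
```

The upside-down dish now lies mouth up and flat on the turner's bed, with the fork right over at its end stop and the gripper clear; I handed the job in at about 17 s, and no verdict came back.

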